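# Free the cam lock and close the drill jig on a tube

### The job

The jaw slide of the drill jig is blocked by its eccentric cam. With closed fingertips, push the cam's lever peg round until the cam's low point squarely faces the slide's roller (the lever then points straight at the fence), and only after that push the slide forward by its rear push plate, fully home, so that its jaw presses the square tube flush against the fence. Do not pick anything up, do not touch the tube itself, leave the other things on the bench where they are, and finish clear of everything.

Things in the scene. Friction and masses are not known exactly. Their poses are not given: they have to be found in the camera images.
- jig: Drill jig fixed to the bench: aluminium base plate 12 mm thick, spanning x -150 to 85 mm and y -145 to 105 mm of this frame. Origin on the bench surface; +x is forward, the way the slide travels, towards the fence; z up. The slide runs along y = 35 mm; the cam's upright pivot is at x -40, y -70 mm.
- fence_face (a point): Middle of the fence's working face (facing the jig's -x), 32 mm above the bench, at x 62, y 35 mm of the jig. The steel fence is 16 mm thick, 130 mm wide, top 52 mm above the bench; a drill bridge with a brass bush stands on it up to 72 mm.
- cam (a joint): Cam angle, rad. 0 = low point squarely facing the roller, lever along the jig's +x. Positive = clockwise from above: it starts at 1.5 to 2.4 and must be turned anticlockwise to 0. No stop at 0 (it can be overturned to -0.8). Stiff, about 5 N at the peg; stays where left.
- cam_pivot (a point): Centre of the cam's pivot head, 47 mm above the bench; x axis along the lever to the peg. The cam is a steel disc 70 mm across, z 20 to 34 mm above the bench, pivoted 20 mm off its centre: its thick side lies under the lever, its thin side (low point) opposite.
- cam_peg (a point): Centre of the top of the lever's upright black peg: 16 mm diameter, z 42 to 88 mm above the bench, 70 mm from the pivot axis. The dark steel lever under it is 16 mm wide, z 34 to 42 mm, and ends 10 mm past the peg's axis.
- slide (a joint): Travel of the slide along the jig's +x, m. Starts at 0 to 0.008; 0.050 = home, the jaw pressing the 30 mm tube against the fence; hard stop at 0.052. Friction about 3 N; stays where left. With the cam well off its low point the roller strikes the cam and the slide stops short.
- push_face (a point): Middle of the rear face (facing the jig's -x) of the slide's upright push plate, 45 mm above the bench; moves with the slide. The plate is 44 mm wide, 12 mm thick, z 14 to 66 mm. The bench is free for 60 mm behind it.
- roller (a point): Centre of the slide's upright steel follower roller, 16 mm diameter, 27 mm above the bench, behind the cam (in the jig's -x); it moves with the slide. It hangs under the end of an arm from the slide, the arm's top 39 mm above the bench (43 mm at the roller's pin).
- tube: Loose piece of square steel tube, 30 x 30 mm, 120 mm long (its y axis), 0.2 to 0.4 kg, lying on the base plate between the jaw and the fence. Origin at the centre of its underside (12 mm above the bench). It starts 3 to 9 mm short of the fence and may lie slightly askew.
- tape_measure: Bystander: black tape measure, 70 x 62 x 34 mm, beyond the fence; origin under its centre.
- bolt: Bystander: dark steel bolt standing on its head, head 32 mm across, 55 mm high, beyond the jig's front edge.
- coupling: Bystander: steel pipe coupling standing on end, 48 mm outside, 50 mm high, beside the cam.
- ball_valve: Bystander: steel ball valve, 110 mm long, 62 mm high, lying on the bench behind the jig plate (in its -x), beside the line of the slide.
- marker_can: Bystander: aluminium can 60 mm across, 170 mm high, standing to the right.
Mind the look-alikes: they are no part of the job. What is shaped like the tube but blue or orange is not meant.

How it is judged:
By the outcome, as a careful person would: the job done as asked, in the order asked, and still so for the second after the job is handed in, with the robot touching nothing.
It also fails if it takes over 50 s, if anything falls off the work surface, if the arm or the gripper's body presses on something with over 40 N, if the wrist force passes 120 N, or if a joint passes its speed limit or range.

### The arm

A 7-joint arm with a two-finger parallel gripper is mounted at the origin on the work surface. World frame = base frame: x ahead of the robot, y to its left, z up, the work surface at z = 0. Lengths are in m, angles in degrees, forces in N, time in s.
With the tool pointing down it reaches from about 0.425 to 0.825 m from the base axis. Payload 3.6 kg.
Tool frame: the origin (TCP) lies on the centre line of the jaws, within the pads' length; the fingertips stand 8 mm ahead of it and the grasp point (between the pads) lies 11 mm behind it; z points along the fingers, x is the direction in which the jaws open and shut, and the axes are right-handed (so a half turn about z gives the same grasp; the last joint's range is limited). The gripper opens to 93 mm and grips with 3 to 60 N. Pads are 15 mm wide; open, the fingers measure 128 mm over their backs; the gripper's body (75 mm by 188 mm) begins 65 mm behind the grasp point.
Start: joints at [-74.8, 35.231, -0.722, 81.555, 0.464, 63.22, -2.315], TCP at [0.187, 0.623, 0.227] pointing down, gripper open.
Joint ranges: [-178.69, 178.69], [-17.37, 117.87], [-77.05, 75.6], [15.02, 138.74], [-78.02, 258.01], [0.78, 113.62], [-162.83, 162.83]. Speed limits (degrees/s): [159.86, 159.86, 180, 180, 180, 180, 180].

### API

Orientations are given as a 3x3 rotation matrix whose columns are the frame's x, y, z axes.
In Python, from bench import env, eyes, job gives the robot as it stands.
- The arm moves only by the tool step_arm, never from a script. Its argument "rows" is a list of rows, each a list of 7 numbers: the turn, a rotation vector about the tool's x, y, z in rad, then the shift along the tool's x, y, z in cm, then the finger opening in cm, from 0 to 9.3. In form: [[wx, wy, wz, dx, dy, dz, claw], ...]. A call has 1 to 10 rows; each row is the pose to reach, as a shift and turn from the pose commanded when the call began, along the tool's axes at that moment; what a row does not reach only later rows make up. A row lasts 1/10 s, in which the tool goes at most 50 mm and 8.59 degrees, less where a joint would pass 70% of its speed; a pose out of reach is approached as far as the arm can. A call with a gripper value outside its range is refused whole. The fingers move at their own pace and stop on an object; "squeeze" is the grip in N (left out, the last holds). Time passes only in rows, so rows that repeat a pose let the fingers close. It gives the time, the measured TCP pose, the force and the opening at its end, in the units of the state.
- env.observe(): the state, without advancing time (a new reading comes with each control period).
- eyes.read_camera(name): name is "scene" or "top" or "wrist"; returns the picture (400x640x3 uint8, red, green, blue); there is no depth.
- eyes.camera_model(name): a dict with "intrinsics" (3x3 intrinsics, pixels), "world_from_camera" (4x4, takes a point from camera to world coordinates); the wrist camera has in their place "hand_eye" (4x4, takes a point from camera to tool coordinates, whose origin is the TCP and whose axes are the tool frame's). Camera axes: x right, y down, z forward; pixel columns grow to the right and rows downward; lengths in m; the calibration is good to about 2 mm. A picture is of the moment at which its call begins: read the wrist's pose just before it. camera_model takes no time and is no camera call.
- job.finish_job(): hands the job in, once; it reports no verdict.
The state is a dict: "time_s": time; "q": joint angles; "joint_velocities": joint speeds; "joint_torque": joint torques, N m; "eef_pos": TCP position; "tcp_rot": TCP orientation; "ft_force": force on the tool from outside, world axes, zero at the start; "ft_torque": the same for the moment, N m; "finger_gap": finger opening in m.
Only numpy, scipy, OpenCV 4.12 (cv2) and the standard library are available. Lean on these libraries where they do the work, as an engineer would, in place of code of your own. Each camera call takes 0.05 s, during which the arm holds its last target.

## Working session

There is one attempt and no reset: what is moved stays moved. The work goes in short steps, Python scripts to look and compute and a tool call to move; the robot and the scene stay as the last step left them, time stands still between calls to the robot, and variables do not carry over. Pictures are saved under pics/ and viewed, and the job is handed in when it is done.

Besides the shell and the picture viewer there is one more tool, called after "Call:" by a JSON object that holds its "fn" and its "kwargs". step_arm: Moves the arm, as the interface text tells. Its arguments: {"type":"object","properties":{"rows":{"type":"array","items":{"type":"array","items":{"type":"number"}}},"squeeze":{"type":"number"}},"required":["rows"]}

```bash
ls; mkdir -p pics
python3 - <<'E'
from bench import env,eyes,job
import cv2,numpy as np
s=env.observe();print(s['time_s'],s['eef_pos'],s['tcp_rot'],s['finger_gap'])
for n in('scene','top','wrist'):
    im=eyes.read_camera(n);cv2.imwrite(f'pics/{n}0.png',im[:,:,::-1])
    m=eyes.camera_model(n);print(n,{k:np.round(v,4).tolist() for k,v in m.items()})
E
```

```text
pics
0.0 [0.186776   0.62180163 0.2255301 ] [[ 2.87590213e-01  9.57753347e-01 -6.29196920e-04]
 [ 9.57750365e-01 -2.87590888e-01 -2.39158497e-03]
 [-2.47149981e-03  8.51828514e-05 -9.99996942e-01]] 0.09312415929702829
scene {'intrinsics': [[432.2318, 0.0, 311.9644], [0.0, 432.2318, 201.4045], [0.0, 0.0, 1.0]], 'world_from_camera': [[-0.5595, 0.6396, -0.5272, 1.0456], [0.8288, 0.4233, -0.366, 0.2781], [-0.0109, -0.6417, -0.7669, 0.8308], [0.0, 0.0, 0.0, 1.0]]}
top {'intrinsics': [[474.4741, 0.0, 319.5566], [0.0, 474.4741, 207.3583], [0.0, 0.0, 1.0]], 'world_from_camera': [[0.0251, -0.9943, 0.1034, 0.4424], [-0.9994, -0.0272, -0.0191, -0.0705], [0.0218, -0.1028, -0.9945, 1.2023], [0.0, 0.0, 0.0, 1.0]]}
wrist {'intrinsics': [[308.1319, 0.0, 323.6731], [0.0, 308.1319, 198.3574], [0.0, 0.0, 1.0]], 'hand_eye': [[1.0, 0.0002, -0.0005, -0.0003], [-0.0, 0.9661, 0.2583, -0.0723], [0.0005, -0.2583, 0.9661, -0.1569], [0.0, 0.0, 0.0, 1.0]]}
```

View pics/scene0.png

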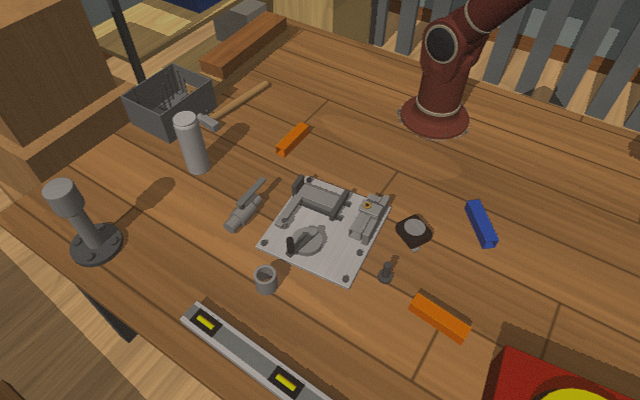

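View pics/top0.png

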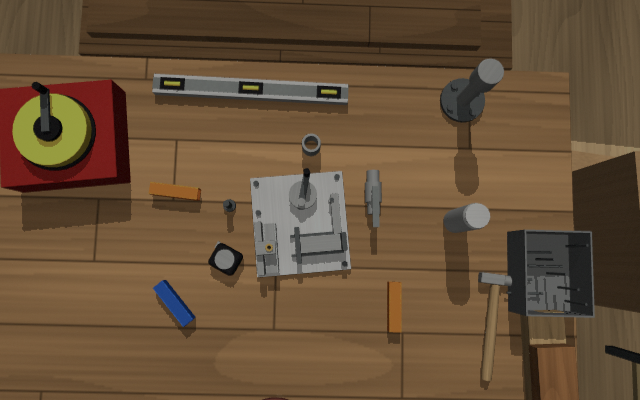

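View pics/wrist0.png

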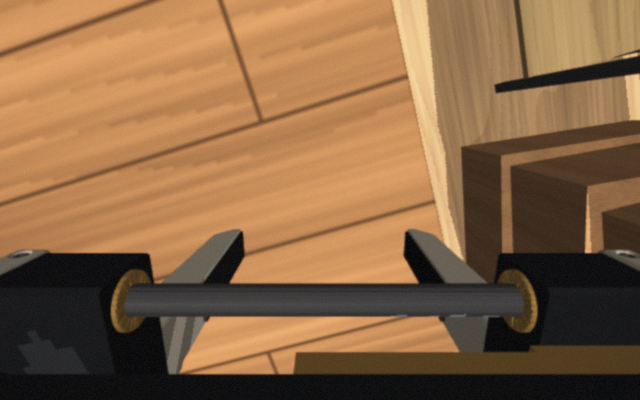

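Run:
```python
import cv2
a=cv2.imread('pics/top0.png')[120:290,190:400];cv2.imwrite('pics/topc.png',cv2.resize(a,None,fx=3.5,fy=3.5,interpolation=cv2.INTER_CUBIC))
a=cv2.imread('pics/scene0.png')[160:310,210:420];cv2.imwrite('pics/scenec.png',cv2.resize(a,None,fx=3.5,fy=3.5,interpolation=cv2.INTER_CUBIC))
```

```text
(no output)
```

View pics/topc.png

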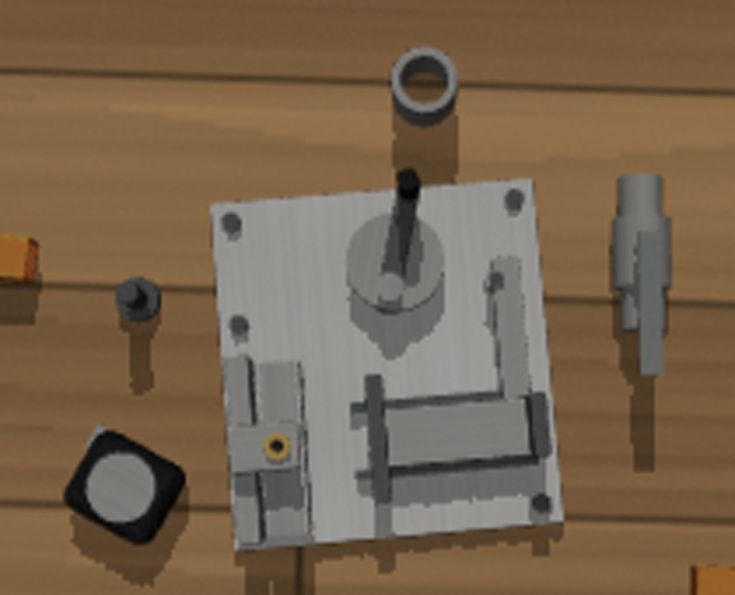

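View pics/scenec.png

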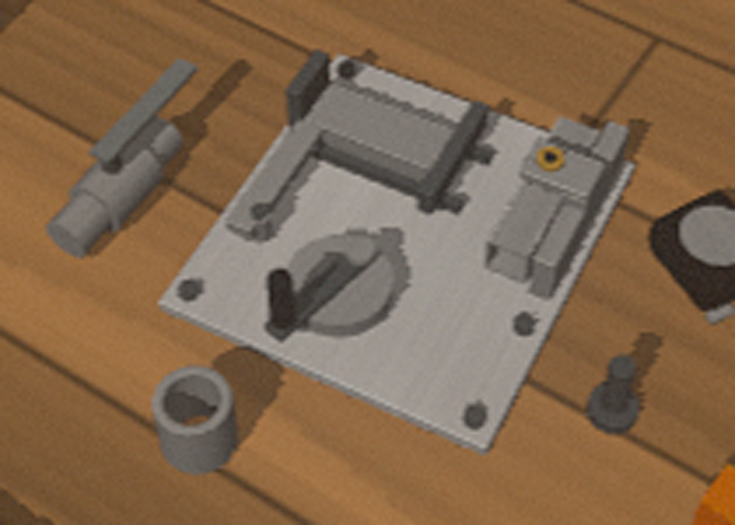

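```bash
cat > h.py <<'E'
from bench import env,eyes,job
import cv2,numpy as np
def ray(name,uv,s=None):
    m=eyes.camera_model(name);K=np.array(m['intrinsics'])
    if name=='wrist':
        T=np.eye(4);T[:3,:3]=s['tcp_rot'];T[:3,3]=s['eef_pos'];T=T@np.array(m['hand_eye'])
    else:T=np.array(m['world_from_camera'])
    d=T[:3,:3]@np.linalg.inv(K)@np.array([uv[0],uv[1],1.]);return T[:3,3],d
def onz(name,uv,z,s=None):
    o,d=ray(name,uv,s);return o+d*(z-o[2])/d[2]
def proj(name,P,s=None):
    m=eyes.camera_model(name);K=np.array(m['intrinsics'])
    if name=='wrist':
        T=np.eye(4);T[:3,:3]=s['tcp_rot'];T[:3,3]=s['eef_pos'];T=T@np.array(m['hand_eye'])
    else:T=np.array(m['world_from_camera'])
    p=np.linalg.inv(T)@np.append(P,1);p=K@p[:3];return p[:2]/p[2]
def fit(J,W):
    J=np.array(J,float);W=np.array(W,float)[:,:2];jc=J.mean(0);wc=W.mean(0)
    a=J-jc;b=W-wc;th=np.arctan2((a[:,0]*b[:,1]-a[:,1]*b[:,0]).sum(),(a*b).sum())
    R=np.array([[np.cos(th),-np.sin(th)],[np.sin(th),np.cos(th)]]);t=wc-R@jc
    return th,R,t,np.linalg.norm((R@J.T).T+t-W,axis=1)
E
python3 - <<'E'
from h import *
J=[(.085,-.145),(-.15,-.145),(-.15,.105),(.085,.105)]
tp=[(212,205),(532,180),(563,522),(236,550)]
sp=[(487,449),(162,303),(337,58),(635,165)]
for n,pp,o in(('top',tp,(190,120)),('scene',sp,(210,160))):
    W=[onz(n,(p[0]/3.5+o[0],p[1]/3.5+o[1]),.012) for p in pp]
    th,R,t,r=fit(J,W);print(n,np.degrees(th),t,r)
    inv=lambda P:R.T@(P[:2]-t)
    f=lambda p,z:inv(onz(n,(p[0]/3.5+o[0],p[1]/3.5+o[1]),z))*1e3
    if n=='top':
        print('peg',f((407,180),.088),'pivot',f((391,287),.047),'coup',f((425,82),.05),'plate rear top',f((549,425),.066),'bush',f((277,446),.072),'roller',f((494,282),.043))
        print('valve',f((640,200),.04),f((652,370),.062))
    else:
        print('peg',f((280,275),.088),'pivot',f((355,240),.047),'coup',f((195,385),.05),'plate',f((305,70),.066))
E
```

```text
top 96.2320122756408 [ 0.50051748 -0.01596222] [0.00157617 0.00176084 0.00156486 0.00155536]
peg [ -57.50751843 -137.29621224] pivot [-40.57953465 -69.95884967] coup [ -76.1890453  -213.14821718] plate rear top [-140.75902625   35.67721591] bush [44.76921194 34.671256  ] roller [-113.00687416  -68.08036395]
valve [-221.65653489 -118.43534947] [-215.35560188    3.77890842]
scene 96.74925726622061 [ 0.50469869 -0.01250433] [0.00247736 0.00281868 0.00360407 0.00076039]
peg [ -61.61691743 -133.32494938] pivot [-47.7652338  -63.51607279] coup [ -82.64464339 -203.34389472] plate [-138.36058603   37.39881561]
```

Call:
{"fn": "step_arm", "kwargs": {"rows": [[0,0,0,-4,7,0,4],[0,0,0,-8,14,0,0],[0,0,0,-12,21,0,0],[0,0,0,-16,28,0,0],[0,0,0,-21,33.5,0,0],[0,0,0,-25,36,0,0],[0,0,0,-29,38.5,0,0],[0,0,0,-33,41,0,0],[0,0,0,-37,43.5,0,0],[0,0,0,-41,46,0,0]], "squeeze": 20}}

```text
time_s: 1.15
eef_pos: [0.4661, 0.2126, 0.2266]
tcp_rot: [[0.288, 0.958, 0.0], [0.958, -0.288, -0.0], [-0.0, 0.0, -1.0]]
ft_force: [0.4, 0.6, 0.3]
finger_gap: 0.0173
```

Call:
{"fn": "step_arm", "kwargs": {"rows": [[0,0,-0.05,-4.5,1,0,0],[0,0,-0.1,-9,3,0,0],[0,0,-0.16,-12.5,6,0,0],[0,0,-0.16,-12.5,6,0,0],[0,0,-0.16,-12.5,6,0,0],[0,0,-0.16,-12.5,6,0,0],[0,0,-0.16,-12.5,6,0,0]]}}

```text
time_s: 1.85
eef_pos: [0.4865, 0.0797, 0.2265]
tcp_rot: [[0.128, 0.992, -0.001], [0.992, -0.128, 0.001], [0.001, -0.001, -1.0]]
ft_force: [-0.1, 0.8, -0.3]
finger_gap: 0.0005
```

Run:
```python
from h import *
s=env.observe();print(s['time_s'],s['eef_pos'],s['tcp_rot'],s['finger_gap'],s['ft_force'],s['q'])
np.savez('s1.npz',eef_pos=s['eef_pos'],tcp_rot=s['tcp_rot'])
im=eyes.read_camera('wrist');cv2.imwrite('pics/wrist1.png',im[:,:,::-1])
```

```text
1.85 [0.4864525  0.07972511 0.22652427] [[ 1.27804654e-01  9.91799166e-01 -6.20116711e-04]
 [ 9.91799139e-01 -1.27804183e-01  7.47806422e-04]
 [ 6.62420276e-04 -7.10604361e-04 -9.99999528e-01]] 0.000503537594764755 [-0.0885714   0.83236235 -0.34068994] [-12.49830875  21.37746699   0.94261108 106.96317286  -0.5004779
  51.68922726  71.34715492]
```

View pics/wrist1.png

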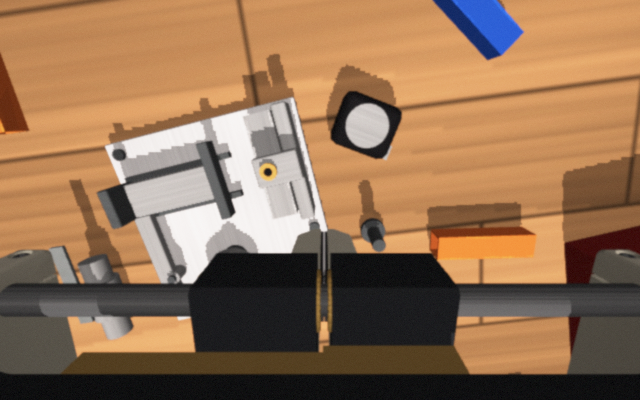

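Run:
```python
from h import *
s=np.load('s1.npz')
a=onz('wrist',(107,147),.012,s);b=onz('wrist',(294,97),.012,s);k=onz('wrist',(267,172),.072,s)
p=onz('wrist',(116,189),.066,s);print(a,b,np.linalg.norm(a-b),np.degrees(np.arctan2(*(b-a)[[1,0]])))
th=np.radians(96.3);R=np.array([[np.cos(th),-np.sin(th)],[np.sin(th),np.cos(th)]])
print('t from a',a[:2]-R@[-.15,.105],'b',b[:2]-R@[.085,.105],'bush',k[:2]-R@[.0455,.035])
t=np.array([.5015,-.0155])
print(R.T@(p[:2]-t))
```

```text
[ 0.41699872 -0.17248188  0.012     ] [0.38935777 0.05768944 0.012     ] 0.2318250522625175 96.84777793008043
t from a [ 0.50490448 -0.01186563] b [ 0.50305109 -0.01527514] bush [ 0.50187575 -0.01719369]
[-0.11786352  0.05422991]
```

```bash
cat >> h.py <<'E'
TH=np.radians(96.5);RJ=np.array([[np.cos(TH),-np.sin(TH)],[np.sin(TH),np.cos(TH)]]);TJ=np.array([.502,-.0145])
w2j=lambda P:RJ.T@(np.array(P)[:2]-TJ); j2w=lambda p:RJ@np.array(p)+TJ
def campose(cam,d,r=.07):
    "finger centre behind peg by d (m), tool x along tangent; returns world xy, yaw of tool x"
    u=np.array([np.cos(cam),-np.sin(cam)]);t=np.array([-u[1],u[0]])
    p=np.array([-.04,-.07])+r*u-d*t
    return j2w(p),TH+np.arctan2(t[1],t[0])
def rel(s,xy,z,yaw):
    R=np.array(s['tcp_rot']);d=R.T@(np.array([*xy,z])-s['eef_pos'])*100
    y0=np.arctan2(R[1,0],R[0,0]);w=-(yaw-y0);w=(w+np.pi)%(2*np.pi)-np.pi
    return [0,0,round(w,3),*np.round(d,2)]
E
python3 - <<'E'
from h import *
s=env.observe()
xy,yaw=campose(1.82,.045);print(xy,np.degrees(yaw));print(rel(s,xy,.2265,yaw))
E
```

```text
[ 0.63934377 -0.10037846] 82.22168128619018
[0, 0, np.float64(0.008), np.float64(-15.89), np.float64(17.46), np.float64(-0.01)]
```

Call:
{"fn": "step_arm", "kwargs": {"rows": [[0,0,0,-3.2,3.5,0,0],[0,0,0,-6.4,7,0,0],[0,0,0,-9.6,10.5,0,0],[0,0,0,-12.8,14,0,0],[0,0,0,-15.9,17.5,0,0],[0,0,0,-15.9,17.5,3,0],[0,0,0,-15.9,17.5,6,0],[0,0,0,-15.9,17.5,9,0],[0,0,0,-15.9,17.5,9,0]]}}

```text
time_s: 2.8
eef_pos: [0.6364, -0.1008, 0.1319]
tcp_rot: [[0.129, 0.992, -0.01], [0.992, -0.129, 0.002], [0.001, -0.011, -1.0]]
ft_force: [-0.3, 0.4, -0.7]
finger_gap: 0.0004
```

Run:
```python
from h import *
s=env.observe();print(s['time_s'],s['eef_pos'],s['finger_gap'],s['ft_force'],s['q'])
np.savez('s2.npz',eef_pos=s['eef_pos'],tcp_rot=s['tcp_rot'])
im=eyes.read_camera('wrist');cv2.imwrite('pics/wrist2.png',im[:,:,::-1])
im=eyes.read_camera('scene');cv2.imwrite('pics/scene2.png',cv2.resize(im[130:330,180:460,::-1],None,fx=2.8,fy=2.8,interpolation=cv2.INTER_CUBIC))
print(rel(s,campose(1.82,.045)[0],.06,campose(1.82,.045)[1]))
```

```text
2.8 [ 0.63637579 -0.10075299  0.13188127] 0.00038863217383476665 [-0.27761508  0.35170586 -0.7480008 ] [ 5.7515743  40.38997302  2.30158548 88.29369023 -1.94323479 51.96244116
 91.29742192]
[0, 0, np.float64(0.006), np.float64(0.07), np.float64(0.37), np.float64(7.18)]
```

View pics/wrist2.png

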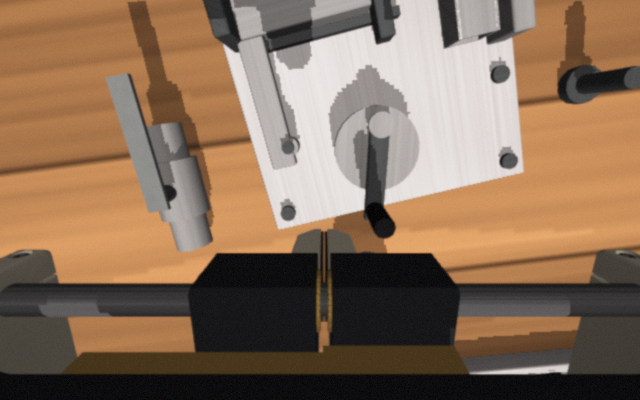

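View pics/scene2.png

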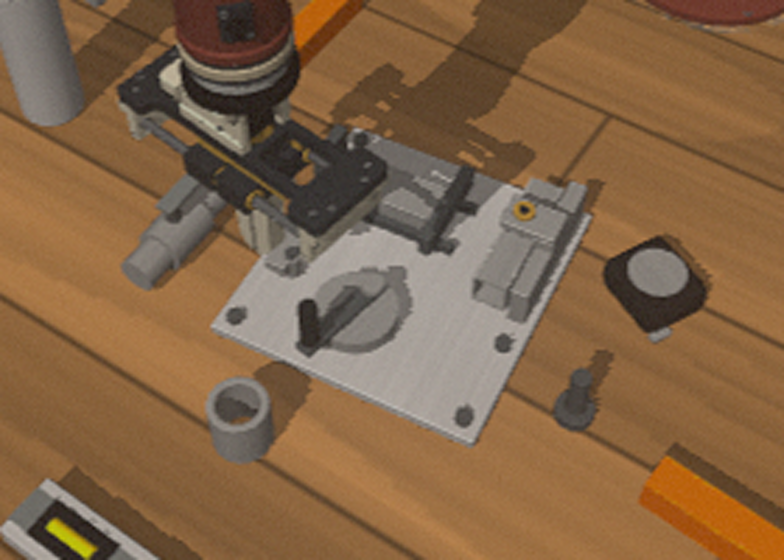

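Run:
```python
from h import *
s=np.load('s2.npz')
f=lambda uv,z:np.round(w2j(onz('wrist',uv,z,s))*1e3,1)
print('corners',f((278,228),.012),f((523,172),.012))
print('peg',f((383,222),.088),'piv',f((381,124),.047),'roller',f((290,146),.043),'bolts',f((288,213),.014),f((508,160),.014))
s=env.observe();print(s['eef_pos'],s['tcp_rot'][:,2],w2j(s['eef_pos']))
```

```text
corners [-150.5 -141.9] [  80.7 -143.7]
peg [ -61.  -131.3] piv [-42.4 -68.9] roller [-114.9  -68.5] bolts [-136.9 -129.3] [  67.4 -128.9]
[ 0.63987795 -0.10178705  0.13677917] [-4.86354918e-04  2.99576529e-04 -9.99999837e-01] [-0.10233418 -0.12711048]
```

Call:
{"fn": "step_arm", "kwargs": {"rows": [[0,0,0,0,0,2.5,0],[0,0,0,0,0,5,0],[0,0,0,0,0,7.5,0],[0,0,0,0,0,7.5,0],[0,0,0,0,0,7.5,0]]}}

```text
time_s: 3.4
eef_pos: [0.641, -0.1028, 0.0636]
tcp_rot: [[0.131, 0.991, 0.003], [0.991, -0.131, -0.0], [-0.0, 0.003, -1.0]]
ft_force: [0.3, -0.3, 0.5]
finger_gap: 0.0004
```

Run:
```python
from h import *
s=env.observe();print(s['time_s'],s['eef_pos'],s['tcp_rot'][:,2],s['ft_force'])
np.savez('s3.npz',eef_pos=s['eef_pos'],tcp_rot=s['tcp_rot'])
im=eyes.read_camera('wrist');cv2.imwrite('pics/wrist3.png',im[:,:,::-1])
for d in(.03,.026,.022,.018):
  for c in (1.83,):
    print(d,rel(s,campose(c,d)[0],.06,campose(c,d)[1]))
```

```text
3.4 [ 0.64102548 -0.1028045   0.0635737 ] [ 2.95448302e-03 -4.31957375e-04 -9.99995542e-01] [ 0.29772731 -0.33329706  0.53624098]
0.03 [0, 0, np.float64(0.015), np.float64(1.65), np.float64(-0.22), np.float64(0.36)]
0.026 [0, 0, np.float64(0.015), np.float64(2.05), np.float64(-0.22), np.float64(0.36)]
0.022 [0, 0, np.float64(0.015), np.float64(2.45), np.float64(-0.21), np.float64(0.36)]
0.018 [0, 0, np.float64(0.015), np.float64(2.85), np.float64(-0.21), np.float64(0.36)]
```

View pics/wrist3.png

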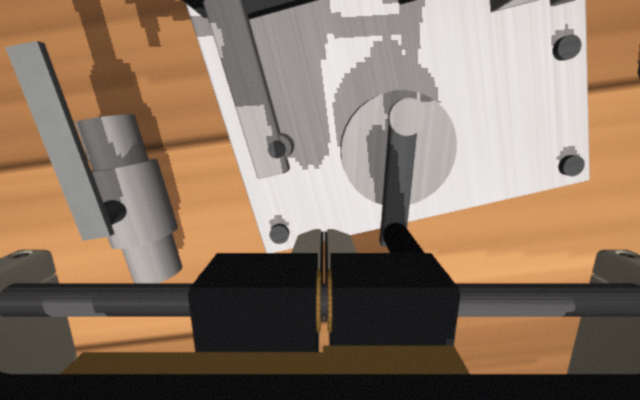

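Call:
{"fn": "step_arm", "kwargs": {"rows": [[0,0,0.01,0.4,-0.2,0.2,0],[0,0,0.015,0.8,-0.2,0.3,0],[0,0,0.015,1.2,-0.2,0.3,0],[0,0,0.015,1.5,-0.2,0.3,0],[0,0,0.015,1.7,-0.2,0.3,0],[0,0,0.015,1.9,-0.2,0.3,0],[0,0,0.015,1.9,-0.2,0.3,0]]}}

```text
time_s: 4.15
eef_pos: [0.6402, -0.0834, 0.0586]
tcp_rot: [[0.146, 0.989, -0.0], [0.989, -0.146, 0.0], [0.0, -0.0, -1.0]]
ft_force: [-0.3, 0.3, -0.6]
finger_gap: 0.0007
```

Call:
{"fn": "step_arm", "kwargs": {"rows": [[0,0,0,0.2,0,0,0],[0,0,0,0.4,0,0,0],[0,0,0,0.6,0,0,0],[0,0,0,0.6,0,0,0]]}}

```text
time_s: 4.55
eef_pos: [0.6407, -0.0808, 0.0587]
tcp_rot: [[0.148, 0.989, -0.0], [0.989, -0.148, -0.004], [-0.004, 0.0, -1.0]]
ft_force: [-0.9, -5.4, -0.0]
finger_gap: 0.0007
```

Run:
```python
from h import *
s=env.observe();print(s['eef_pos'],s['ft_force']);j=w2j(s['eef_pos']);print(j)
R=s['tcp_rot'];print('yaw',np.arctan2(R[1,0],R[0,0])-TH)
v=j-[-.04,-.07];print(np.hypot(*v))
# in tool axes, pivot
P=j2w([-.04,-.07]);print('pivot in tool cm',R.T@(np.array([*P,s['eef_pos'][2]])-s['eef_pos'])*100)
c=eyes.read_camera('wrist');cv2.imwrite('pics/wrist4.png',c[:,:,::-1])
p=(R.T@(np.array([*P,s['eef_pos'][2]])-s['eef_pos'])*100)[:2]
for k in range(1,11):
    w=-.08*k;Q=np.array([[np.cos(w),-np.sin(w)],[np.sin(w),np.cos(w)]]);print(round(w,3),np.round(p-Q@p,2))
```

```text
[ 0.64074486 -0.08078136  0.05866138] [-0.87934502 -5.41650404 -0.04900454]
[-0.08156166 -0.13034973]
yaw -0.26208818203848927
0.07327660711399757
pivot in tool cm [ 2.45057271 -6.9057358  -0.01086065]
-0.08 [0.56 0.17]
-0.16 [1.13 0.3 ]
-0.24 [1.71 0.38]
-0.32 [2.3  0.42]
-0.4 [2.88 0.41]
-0.48 [3.47 0.35]
-0.56 [4.04 0.25]
-0.64 [4.61 0.1 ]
-0.72 [ 5.16 -0.1 ]
-0.8 [ 5.7  -0.34]
```

View pics/wrist4.png

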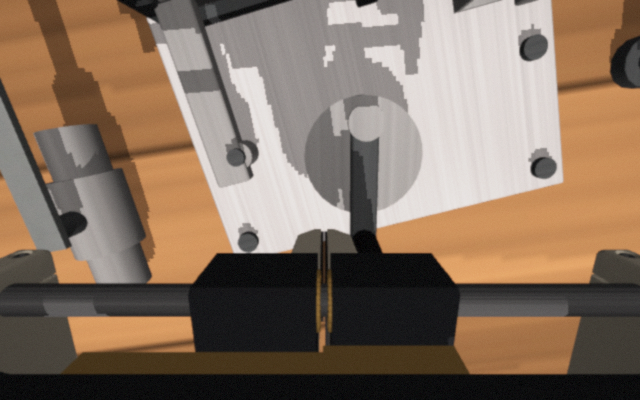

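Call:
{"fn": "step_arm", "kwargs": {"rows": [[0,0,-0.08,0.56,0.15,0,0],[0,0,-0.16,1.12,0.25,0,0],[0,0,-0.24,1.7,0.3,0,0],[0,0,-0.32,2.28,0.31,0,0],[0,0,-0.4,2.85,0.27,0,0],[0,0,-0.48,3.42,0.19,0,0],[0,0,-0.56,3.98,0.07,0,0],[0,0,-0.64,4.54,-0.11,0,0],[0,0,-0.72,5.07,-0.32,0,0],[0,0,-0.8,5.59,-0.58,0,0]]}}

```text
time_s: 5.6
eef_pos: [0.6445, -0.0242, 0.0587]
tcp_rot: [[-0.609, 0.793, 0.002], [0.793, 0.609, -0.003], [-0.004, -0.0, -1.0]]
ft_force: [1.5, -4.7, -2.1]
finger_gap: 0.0009
```

Run:
```python
from h import *
s=env.observe();print(s['time_s'],s['eef_pos'],s['ft_force'],s['q']);j=w2j(s['eef_pos']);print(j)
R=s['tcp_rot'];print('yaw',np.arctan2(R[1,0],R[0,0])-TH)
P=j2w([-.04,-.07]);print('pivot in tool cm',R.T@(np.array([*P,s['eef_pos'][2]])-s['eef_pos'])*100)
c=eyes.read_camera('wrist');cv2.imwrite('pics/wrist5.png',c[:,:,::-1])
```

```text
5.6 [ 0.644491   -0.02420435  0.05870358] [ 1.48776618 -4.67057792 -2.0853315 ] [  5.63910568  45.61586493  -9.56420724  91.72910873  10.21324037
  43.38661617 118.98492993]
[-0.02577241 -0.14047648]
yaw 0.5412589749742955
pivot in tool cm [ 2.41164871 -6.7732905  -0.00861218]
```

View pics/wrist5.png

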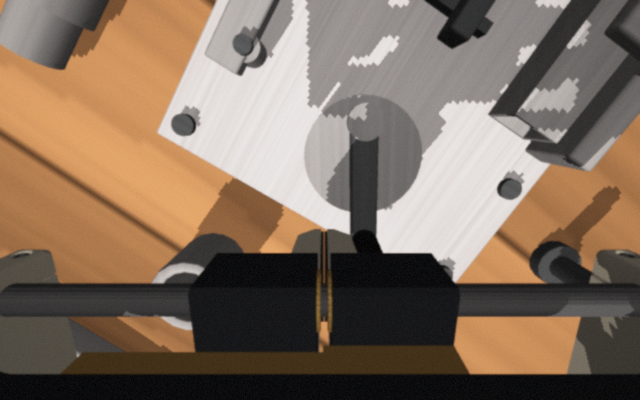

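Call:
{"fn": "step_arm", "kwargs": {"rows": [[0,0,-0.08,0.56,0.15,0,0],[0,0,-0.16,1.12,0.25,0,0],[0,0,-0.24,1.7,0.3,0,0],[0,0,-0.32,2.28,0.31,0,0],[0,0,-0.4,2.85,0.27,0,0],[0,0,-0.48,3.42,0.19,0,0]]}}

```text
time_s: 6.25
eef_pos: [0.6258, 0.0045, 0.0587]
tcp_rot: [[-0.906, 0.423, 0.003], [0.423, 0.906, -0.002], [-0.004, -0.001, -1.0]]
ft_force: [2.9, -4.9, -2.3]
finger_gap: 0.0005
```

Run:
```python
from h import *
s=env.observe();print(s['time_s'],s['eef_pos'],s['ft_force'],s['q']);j=w2j(s['eef_pos']);print(j)
R=s['tcp_rot'];print('yaw',np.arctan2(R[1,0],R[0,0])-TH)
P=j2w([-.04,-.07]);print('pivot in tool cm',R.T@(np.array([*P,s['eef_pos'][2]])-s['eef_pos'])*100)
```

```text
6.25 [0.62576095 0.00447782 0.05872819] [ 2.85252202 -4.90820968 -2.32170096] [  7.40634734  44.9361701  -16.78447507  95.03796332  17.79275825
  42.48780181 137.03781689]
[ 0.00484569 -0.12511375]
yaw 1.0203494701077842
pivot in tool cm [ 2.35154142e+00 -6.70498657e+00 -4.91266771e-03]
```

Call:
{"fn": "step_arm", "kwargs": {"rows": [[0,0,-0.08,0.56,0.15,0,0],[0,0,-0.16,1.12,0.25,0,0],[0,0,-0.24,1.7,0.3,0,0],[0,0,-0.32,2.28,0.31,0,0],[0,0,-0.38,2.7,0.27,0,0]]}}

```text
time_s: 6.75
eef_pos: [0.6035, 0.0198, 0.0593]
tcp_rot: [[-0.998, 0.057, 0.006], [0.057, 0.998, 0.0], [-0.006, 0.0, -1.0]]
ft_force: [4.9, -3.0, -2.4]
finger_gap: 0.0002
```

Run:
```python
from h import *
s=env.observe();print(s['time_s'],s['eef_pos'],s['ft_force'],s['q']);j=w2j(s['eef_pos']);print(j)
R=s['tcp_rot'];print('yaw',np.arctan2(R[1,0],R[0,0])-TH)
P=j2w([-.04,-.07]);print('pivot in tool cm',R.T@(np.array([*P,s['eef_pos'][2]])-s['eef_pos'])*100)
np.savez('s6.npz',eef_pos=s['eef_pos'],tcp_rot=s['tcp_rot'])
c=eyes.read_camera('wrist');cv2.imwrite('pics/wrist6.png',c[:,:,::-1])
c=eyes.read_camera('top');cv2.imwrite('pics/top6.png',cv2.resize(c[120:290,190:400,::-1],None,fx=3.5,fy=3.5,interpolation=cv2.INTER_CUBIC))
```

```text
6.75 [0.60349661 0.0198149  0.05927837] [ 4.91329422 -2.98240242 -2.37821277] [  9.59291783  44.18353569 -22.51819322  98.83824233  23.84953505
  41.42465679 151.53385049]
[ 0.02260458 -0.10472873]
yaw 1.4005793782468503
pivot in tool cm [ 2.36214661 -6.7582677  -0.01618291]
```

View pics/wrist6.png

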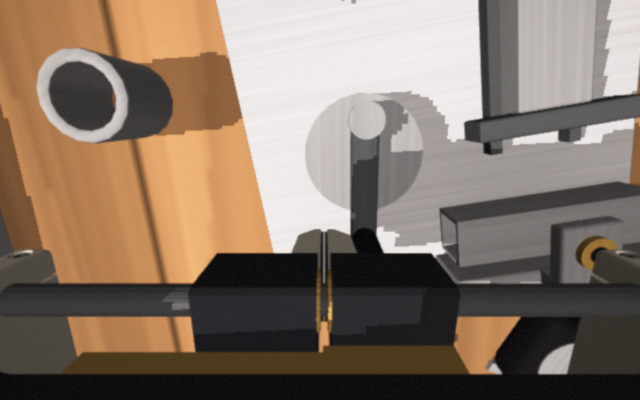

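View pics/top6.png

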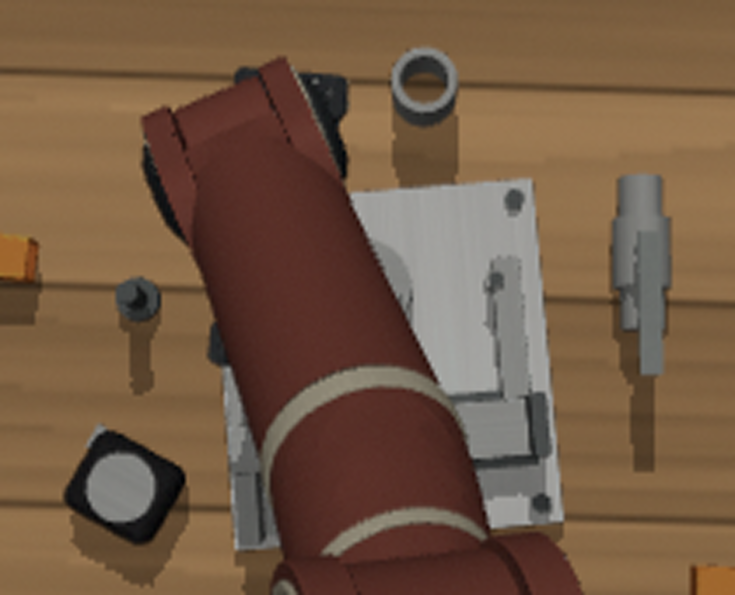

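Run:
```python
from h import *
s=np.load('s6.npz')
im=cv2.imread('pics/wrist6.png')
# plate edge y=-145
pts=[]
for v in range(5,235,6):
    r=im[v,190:320].astype(int); sat=r.max(1)-r.min(1)
    k=np.where((sat<40)&(r.min(1)>140))[0]
    if len(k): pts.append(onz('wrist',(190+k[0]-.5,v),.012,s)[:2])
pts=np.array(pts);vx,vy,x0,y0=cv2.fitLine(pts.astype(np.float32)*1000,cv2.DIST_HUBER,0,.01,.01).ravel()
e=np.degrees(np.arctan2(vy,vx))%180;print('edge world deg',e,len(pts),'y jig',[w2j(p)[1].round(4) for p in pts[::8]])
# lever edges at z .042
L=[];Rr=[]
for v in range(150,220,3):
    g=im[v,330:400].astype(int).max(1);k=np.where(g<95)[0]
    L.append((330+k[0]-.5,v));Rr.append((330+k[-1]+.5,v))
print(L[::6],Rr[::6])
for Q in(L,Rr):
    q=np.array([onz('wrist',u,.042,s)[:2] for u in Q]);vx,vy,_,_=cv2.fitLine(q.astype(np.float32)*1000,cv2.DIST_HUBER,0,.01,.01).ravel();print(np.degrees(np.arctan2(vy,vx))%180, w2j(q[0]),w2j(q[-1]))
print('piv',w2j(onz('wrist',(367,120),.047,s)))
```

```text
edge world deg 96.41691 39 y jig [np.float64(-0.1434), np.float64(-0.1435), np.float64(-0.1436), np.float64(-0.1437), np.float64(-0.1438)]
[(np.float64(350.5), 150), (np.float64(350.5), 168), (np.float64(350.5), 186), (np.float64(350.5), 204)] [(np.float64(378.5), 150), (np.float64(378.5), 168), (np.float64(377.5), 186), (np.float64(377.5), 204)]
88.03439 [-0.0271054  -0.08009044] [ 0.01325046 -0.08609685]
87.43555 [-0.02445775 -0.06462369] [ 0.01583681 -0.07085849]
piv [-0.04188381 -0.0694258 ]
```

Call:
{"fn": "step_arm", "kwargs": {"rows": [[0,0,-0.05,0.35,0.09,0,0],[0,0,-0.09,0.63,0.16,0,0],[0,0,-0.12,0.84,0.2,0,0],[0,0,-0.14,0.98,0.22,0,0],[0,0,-0.14,0.98,0.22,0,0],[0,0,-0.14,0.98,0.22,0,0]]}}

```text
time_s: 7.45
eef_pos: [0.5935, 0.0231, 0.0593]
tcp_rot: [[-0.997, -0.08, 0.004], [-0.08, 0.997, 0.001], [-0.004, 0.0, -1.0]]
ft_force: [4.2, -2.4, -1.6]
finger_gap: -0.0001
```

```bash
cat > meas.py <<'E'
from h import *
import sys
def lev(s,im,lo=330,hi=400):
    pts=[]
    for v in range(5,235,3):
        r=im[v,190:330].astype(int); sat=r.max(1)-r.min(1)
        k=np.where((sat<40)&(r.min(1)>140))[0]
        if len(k): pts.append(onz('wrist',(190+k[0]-.5,v),.012,s)[:2])
    f=lambda q:(lambda a:np.degrees(np.arctan2(a[1],a[0]))%180)(cv2.fitLine(np.float32(q)*1000,cv2.DIST_HUBER,0,.01,.01).ravel())
    e=f(pts);out=[]
    for side in(0,-1):
        q=[]
        for v in range(150,220,2):
            g=im[v,lo:hi].astype(int).max(1);k=np.where(g<95)[0]
            if len(k):q.append(onz('wrist',(lo+k[side]+(.5 if side else -.5),v),.042,s)[:2])
        out.append(f(q))
    return e,out,e-np.mean(out)
E
python3 - <<'E'
from meas import *
s=env.observe();print(s['time_s'],s['eef_pos'],s['ft_force'],s['q'][6])
R=s['tcp_rot'];print('yaw',np.degrees(np.arctan2(R[1,0],R[0,0])))
c=eyes.read_camera('wrist')[:,:,::-1];cv2.imwrite('pics/wrist7.png',c)
print(lev(s,c))
E
```

```text
7.45 [0.59347892 0.02312719 0.05931031] [ 4.1695586  -2.44427321 -1.55071403] 156.6756738284048
yaw -175.42491327203592
(np.float32(96.45636), [np.float32(95.86171), np.float32(95.346985)], np.float32(0.85201263))
```

View pics/wrist7.png

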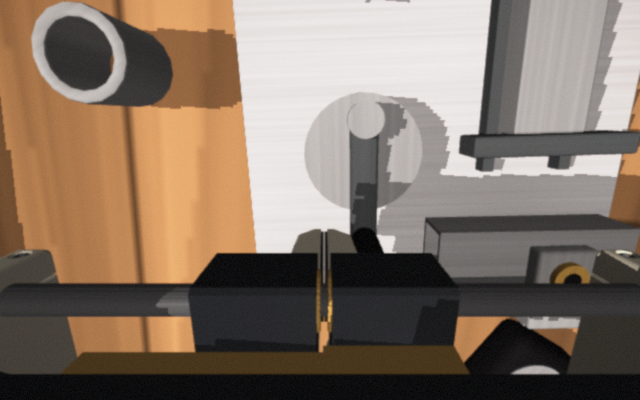

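Call:
{"fn": "step_arm", "kwargs": {"rows": [[0,0,-0.01,0.1,0,0,0],[0,0,-0.01,0.1,0,0,0],[0,0,-0.01,0.1,0,0,0]]}}

```text
time_s: 7.8
eef_pos: [0.5926, 0.0233, 0.0593]
tcp_rot: [[-0.996, -0.09, 0.005], [-0.09, 0.996, 0.001], [-0.005, 0.001, -1.0]]
ft_force: [4.6, -1.8, -0.8]
finger_gap: 0.0003
```

Run:
```python
from meas import *
s=env.observe();print(s['time_s'],s['eef_pos'],s['ft_force'],s['q'][6])
R=s['tcp_rot'];print('yaw',np.degrees(np.arctan2(R[1,0],R[0,0])))
c=eyes.read_camera('wrist')[:,:,::-1]
print(lev(s,c))
```

```text
7.8 [0.59263855 0.02332945 0.0593234 ] [ 4.59676699 -1.81917175 -0.84568283] 156.99872601060807
yaw -174.8367096921663
(np.float32(96.43383), [np.float32(97.522064), np.float32(96.2159)], np.float32(-0.43515015))
```

Call:
{"fn": "step_arm", "kwargs": {"rows": [[0,0,0,-1,0,0,0],[0,0,0,-2,0,0,0],[0,0,0,-3.5,0,0,0],[0,0,0,-3.5,0,-3,0],[0,0,0,-3.5,0,-7,0],[0,0,0,-3.5,0,-10,0],[0,0,0,-3.5,0,-10,0],[0,0,0,-3.5,0,-10,0]]}}

```text
time_s: 8.65
eef_pos: [0.6251, 0.0272, 0.159]
tcp_rot: [[-0.996, -0.092, -0.0], [-0.092, 0.996, 0.001], [-0.0, 0.001, -1.0]]
ft_force: [0.1, 0.4, -0.2]
finger_gap: 0.0005
```

Run:
```python
from meas import *
s=env.observe();print(s['time_s'],s['eef_pos'],s['ft_force'],s['q'])
c=eyes.read_camera('wrist')[:,:,::-1];cv2.imwrite('pics/wrist8.png',c)
np.savez('s8.npz',eef_pos=s['eef_pos'],tcp_rot=s['tcp_rot'])
print(rel(s,j2w([-.19,.035]),.16,TH))
```

```text
8.65 [0.62509436 0.02717811 0.15896121] [ 0.09330152  0.37385905 -0.15978066] [ 13.81765533  40.09548111 -31.72735145  89.97637809  23.80912714
  56.78212249 160.22422619]
[0, 0, np.float64(1.55), np.float64(15.74), np.float64(-22.08), np.float64(-0.13)]
```

View pics/wrist8.png

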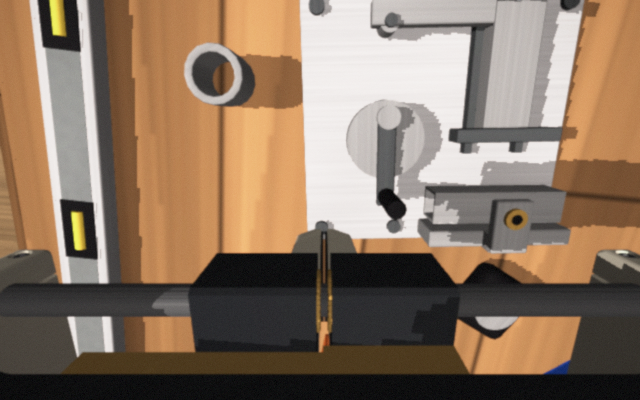

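Run:
```python
from h import *
s=np.load('s8.npz');im=cv2.imread('pics/wrist8.png')
f=lambda q:(lambda a:np.degrees(np.arctan2(a[1],a[0]))%180)(cv2.fitLine(np.float32(q)*1000,cv2.DIST_HUBER,0,.01,.01).ravel())
pts=[]
for v in list(range(25,60,2))+list(range(115,225,2)):
    r=im[v,280:340].astype(int);k=np.where((r.max(1)-r.min(1)<40)&(r.min(1)>140))[0];pts.append(onz('wrist',(280+k[0]-.5,v),.012,s)[:2])
print('edge',f(pts))
for side in(0,-1):
    q=[];u=[]
    for v in range(132,184,2):
        g=im[v,360:402].astype(int).max(1);k=np.where(g<105)[0];x=360+k[side]+(.5 if side else -.5);u.append(x);q.append(onz('wrist',(x,v),.042,s)[:2])
    print(f(q),u[::5])
for p in((389,116),(390,115)):
  a=onz('wrist',p,.047,s)[:2]
  for t in((397,208),(398,207)):
    b=onz('wrist',t,.088,s)[:2];d=b-a;print(np.degrees(np.arctan2(d[1],d[0])),np.linalg.norm(d))
cv2.imwrite('pics/w8c.png',cv2.resize(im[90:240,330:450],None,fx=5,fy=4,interpolation=cv2.INTER_CUBIC)[:600])
```

```text
edge 96.30417
96.25657 [np.float64(377.5), np.float64(377.5), np.float64(377.5), np.float64(377.5), np.float64(376.5), np.float64(377.5)]
95.562195 [np.float64(396.5), np.float64(395.5), np.float64(395.5), np.float64(395.5), np.float64(394.5), np.float64(393.5)]
96.59376147872199 0.06858175750595565
97.21846055291033 0.06779750781615236
95.9204352805398 0.0693817512671721
96.53014642694907 0.06858872323614981
```

View pics/w8c.png

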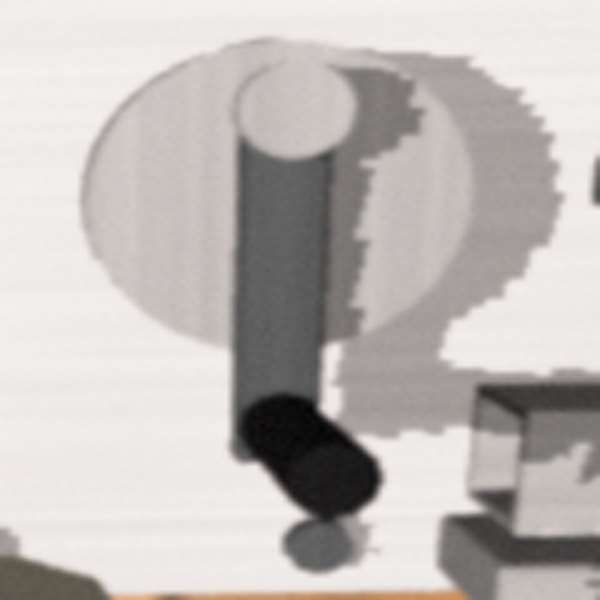

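Run:
```python
from h import *
s=env.observe();print(rel(s,j2w([-.178,.036]),.16,np.radians(96.4)))
```

```text
[0, 0, np.float64(1.552), np.float64(15.79), np.float64(-20.84), np.float64(-0.2)]
```

Call:
{"fn": "step_arm", "kwargs": {"rows": [[0,0,0.14,1.5,-2.2,-0.2,0],[0,0,0.28,3,-4.4,-0.3,0],[0,0,0.42,4.7,-6.6,-0.3,0],[0,0,0.56,6.3,-8.8,-0.3,0],[0,0,0.7,7.9,-11,-0.3,0],[0,0,0.84,9.4,-13,-0.3,0],[0,0,0.98,11,-15,-0.3,0],[0,0,1.12,12.5,-17,-0.3,0],[0,0,1.26,14,-19,-0.3,0],[0,0,1.4,15,-20.5,-0.3,0]]}}

```text
time_s: 9.7
eef_pos: [0.4923, -0.1928, 0.16]
tcp_rot: [[-0.253, 0.968, -0.005], [0.968, 0.253, 0.001], [0.002, -0.004, -1.0]]
ft_force: [1.2, -0.7, 0.7]
finger_gap: 0.0004
```

Run:
```python
from h import *
s=env.observe();print(s['q'],w2j(s['eef_pos']));print(rel(s,j2w([-.178,.036]),.16,np.radians(96.4)))
```

```text
[ 26.26563844  29.56939066 -10.79167591 106.00158802   7.49890934
  45.37837642 116.18466421] [-0.17607561  0.02984238]
[0, 0, np.float64(0.144), np.float64(-0.1), np.float64(-0.64), np.float64(0.0)]
```

Call:
{"fn": "step_arm", "kwargs": {"rows": [[0,0,0.145,-0.1,-0.65,0,0],[0,0,0.145,-0.1,-0.65,0,0],[0,0,0.145,-0.1,-0.65,0,0]]}}

```text
time_s: 10.0
eef_pos: [0.4884, -0.1934, 0.1607]
tcp_rot: [[-0.122, 0.993, -0.002], [0.993, 0.122, 0.001], [0.001, -0.002, -1.0]]
ft_force: [-0.8, 0.5, -0.1]
finger_gap: 0.0002
```

Run:
```python
from h import *
s=env.observe();print(s['time_s'],s['q'],w2j(s['eef_pos']),s['ft_force'],s['eef_pos'])
for n in('wrist','top','scene'):
    c=eyes.read_camera(n)[:,:,::-1]
    if n=='top':c=cv2.resize(c[120:290,190:400],None,fx=3.5,fy=3.5,interpolation=cv2.INTER_CUBIC)
    if n=='scene':c=cv2.resize(c[130:330,180:460],None,fx=2.8,fy=2.8,interpolation=cv2.INTER_CUBIC)
    cv2.imwrite(f'pics/{n}9.png',c)
print(rel(s,j2w([-.178,.036]),.045,np.radians(96.4)))
```

```text
10.0 [ 25.13025734  29.07499438  -8.70029549 106.64382873   5.94900595
  44.84181547 110.26713079] [-0.17625279  0.03381795] [-0.76282874  0.4871911  -0.10775127] [ 0.48835182 -0.19344811  0.16070255]
[0, 0, np.float64(0.01), np.float64(-0.19), np.float64(-0.2), np.float64(11.57)]
```

View pics/wrist9.png

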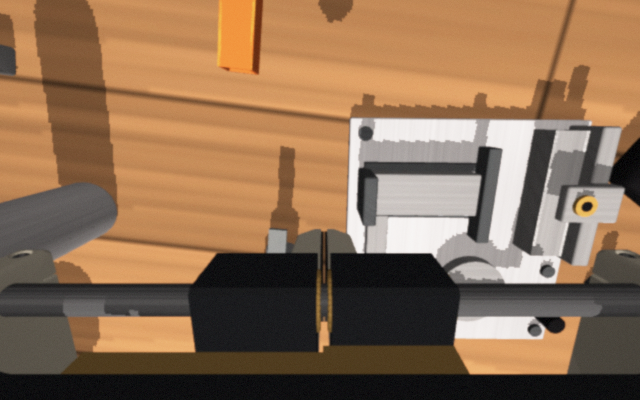

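View pics/scene9.png

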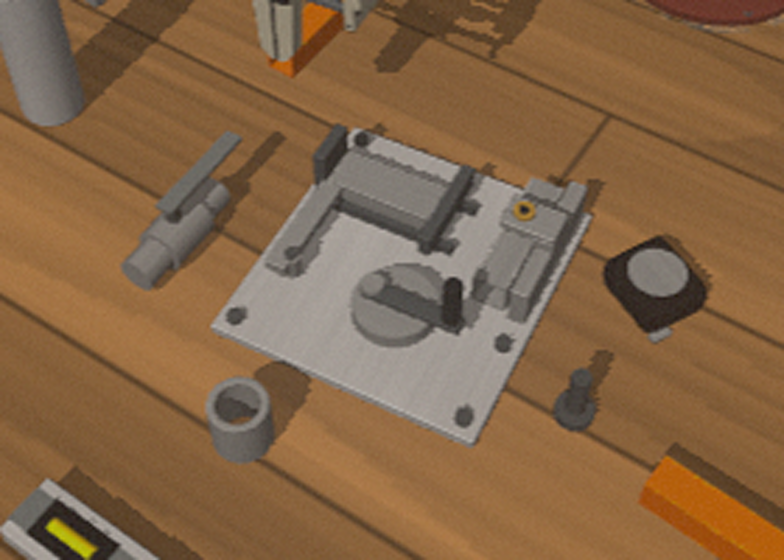

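Run:
```python
from h import *
s=env.observe();p=s['eef_pos'].copy();print((proj('scene',p)-[180,130])*2.8,(proj('scene',[*p[:2],.04])-[180,130])*2.8)
for u in((361,172),(363,222)):print(w2j(onz('wrist',u,.066,s)))
print('handle end',w2j(onz('wrist',(278,230),.06,s)),w2j(onz('top',(652/3.5+190,374/3.5+120),.062)),w2j(onz('scene',(238/2.8+180,138/2.8+130),.06)))
```

```text
[280.50848796  44.31992119] [289.7190905  145.62082514]
[-0.14559097  0.06101548]
[-0.14215211  0.01729503]
handle end [-0.21679164  0.00707584] [-0.21634304  0.00917206] [-0.21062453  0.00526477]
```

Call:
{"fn": "step_arm", "kwargs": {"rows": [[0,0,0.01,-0.1,-0.3,0,0],[0,0,0.01,-0.1,-0.3,3,0],[0,0,0.01,-0.1,-0.3,6,0],[0,0,0.01,-0.1,-0.3,9,0],[0,0,0.01,-0.1,-0.3,11.5,0],[0,0,0.01,-0.1,-0.3,11.5,0],[0,0,0.01,-0.1,-0.3,11.5,0]]}}

```text
time_s: 10.85
eef_pos: [0.4859, -0.1956, 0.0469]
tcp_rot: [[-0.108, 0.994, -0.0], [0.994, 0.108, 0.0], [0.0, -0.0, -1.0]]
ft_force: [0.7, 0.2, 1.2]
finger_gap: 0.0006
```

Call:
{"fn": "step_arm", "kwargs": {"rows": [[0,0,0,0.4,0,0,0],[0,0,0,0.8,0,0,0],[0,0,0,1.2,0,0,0],[0,0,0,1.6,0,0,0],[0,0,0,2,0,0,0],[0,0,0,2,0,0,0]]}}

```text
time_s: 11.45
eef_pos: [0.4837, -0.1753, 0.0469]
tcp_rot: [[-0.109, 0.994, 0.0], [0.994, 0.109, -0.0], [-0.0, 0.0, -1.0]]
ft_force: [-0.1, 0.9, -0.5]
finger_gap: 0.0002
```

Run:
```python
from h import *
s=env.observe();print(s['time_s'],w2j(s['eef_pos']),s['ft_force'],s['eef_pos'])
c=eyes.read_camera('wrist')[:,:,::-1];cv2.imwrite('pics/wrist10.png',c)
```

```text
11.45 [-0.15771163  0.03642746] [-0.11423439  0.87882035 -0.54308703] [ 0.48366016 -0.17532155  0.04690586]
```

View pics/wrist10.png

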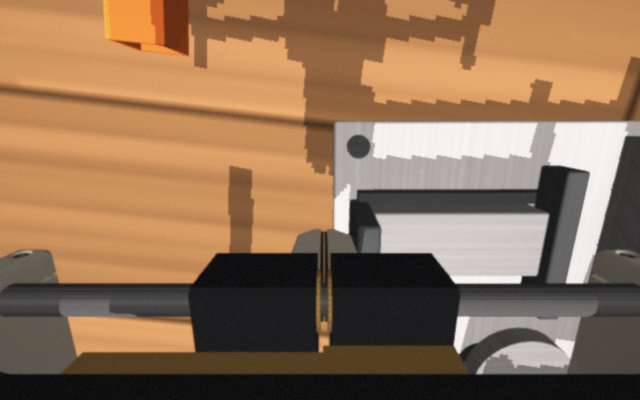

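Call:
{"fn": "step_arm", "kwargs": {"rows": [[0,0,0,0.3,0,0,0],[0,0,0,0.6,0,0,0],[0,0,0,0.9,0,0,0],[0,0,0,1.2,0,0,0],[0,0,0,1.5,0,0,0],[0,0,0,1.8,0,0,0],[0,0,0,2.1,0,0,0],[0,0,0,2.4,0,0,0],[0,0,0,2.7,0,0,0],[0,0,0,3,0,0,0]]}}

```text
time_s: 12.5
eef_pos: [0.4802, -0.1457, 0.0467]
tcp_rot: [[-0.108, 0.994, -0.0], [0.994, 0.108, -0.0], [-0.0, -0.0, -1.0]]
ft_force: [-0.2, -3.8, 1.4]
finger_gap: 0.0002
```

Call:
{"fn": "step_arm", "kwargs": {"rows": [[0,0,0,0.3,0,0,0],[0,0,0,0.5,0,0,0],[0,0,0,0.7,0,0,0],[0,0,0,0.9,0,0,0],[0,0,0,0.9,0,0,0]]}}

```text
time_s: 13.0
eef_pos: [0.4792, -0.1364, 0.0466]
tcp_rot: [[-0.109, 0.994, -0.0], [0.994, 0.109, 0.001], [0.001, -0.0, -1.0]]
ft_force: [-0.1, -0.7, 1.9]
finger_gap: 0.0008
```

Run:
```python
from h import *
s=env.observe();print(s['time_s'],w2j(s['eef_pos']),s['ft_force'],s['eef_pos'])
c=eyes.read_camera('wrist')[:,:,::-1];cv2.imwrite('pics/wrist11.png',c)
```

```text
13.0 [-0.11852468  0.03645628] [-0.09516562 -0.65840664  1.86791529] [ 0.47919544 -0.13638975  0.0466454 ]
```

View pics/wrist11.png

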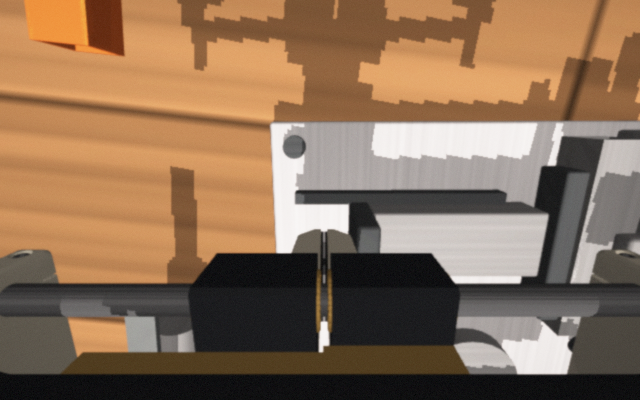

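Call:
{"fn": "step_arm", "kwargs": {"rows": [[0,0,0,0.15,0,0,0],[0,0,0,0.3,0,0,0],[0,0,0,0.45,0,0,0],[0,0,0,0.6,0,0,0],[0,0,0,0.6,0,0,0]]}}

```text
time_s: 13.55
eef_pos: [0.4786, -0.1308, 0.0466]
tcp_rot: [[-0.108, 0.994, -0.0], [0.994, 0.108, 0.0], [0.0, -0.0, -1.0]]
ft_force: [-0.1, -2.8, 1.3]
finger_gap: 0.0005
```

Call:
{"fn": "step_arm", "kwargs": {"rows": [[0,0,0,0.15,0,0,0],[0,0,0,0.3,0,0,0],[0,0,0,0.3,0,0,0]]}}

```text
time_s: 13.85
eef_pos: [0.4783, -0.1286, 0.0467]
tcp_rot: [[-0.108, 0.994, -0.0], [0.994, 0.108, -0.001], [-0.001, -0.0, -1.0]]
ft_force: [-0.3, -4.6, 0.2]
finger_gap: 0.0005
```

Call:
{"fn": "step_arm", "kwargs": {"rows": [[0,0,0,0.15,0,0,0],[0,0,0,0.3,0,0,0],[0,0,0,0.3,0,0,0]]}}

```text
time_s: 14.15
eef_pos: [0.4782, -0.1271, 0.0467]
tcp_rot: [[-0.106, 0.994, 0.001], [0.994, 0.106, -0.003], [-0.003, 0.0, -1.0]]
ft_force: [0.3, -7.7, 0.3]
finger_gap: 0.0008
```

Call:
{"fn": "step_arm", "kwargs": {"rows": [[0,0,0,0.15,0,0,0],[0,0,0,0.3,0,0,0],[0,0,0,0.3,0,0,0],[0,0,0,0.3,0,0,0]]}}

```text
time_s: 14.55
eef_pos: [0.4781, -0.1271, 0.0468]
tcp_rot: [[-0.104, 0.995, 0.002], [0.995, 0.104, -0.006], [-0.006, 0.001, -1.0]]
ft_force: [0.5, -12.1, -0.8]
finger_gap: 0.0008
```

Run:
```python
from h import *
s=env.observe();print(s['time_s'],w2j(s['eef_pos']),s['ft_force'],s['eef_pos'])
for n in('wrist','scene'):
    c=eyes.read_camera(n)[:,:,::-1]
    if n=='scene':c=cv2.resize(c[160:310,210:420],None,fx=3.5,fy=3.5,interpolation=cv2.INTER_CUBIC)
    cv2.imwrite(f'pics/{n}12.png',c)
```

```text
14.55 [-0.10915444  0.036454  ] [  0.47634072 -12.13037809  -0.82332121] [ 0.47813696 -0.12707949  0.0467867 ]
```

View pics/wrist12.png

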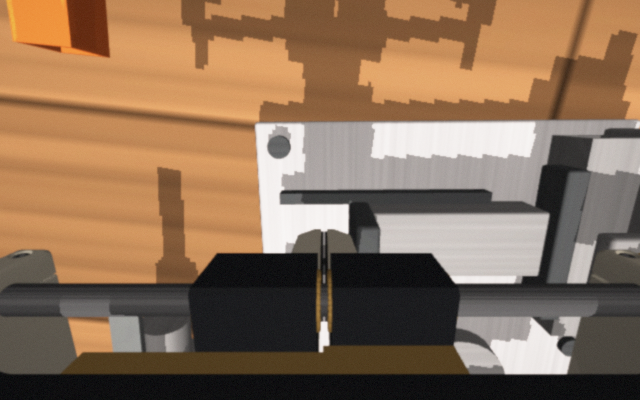

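View pics/scene12.png

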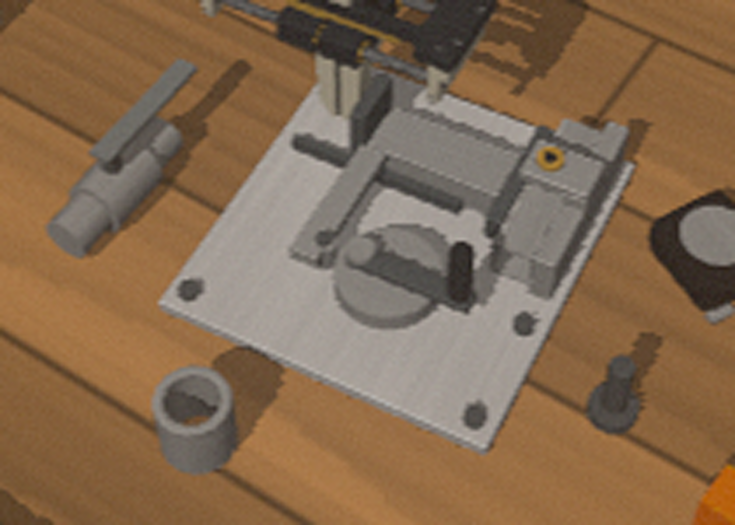

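Call:
{"fn": "step_arm", "kwargs": {"rows": [[0,0,0,0.15,0,0,0],[0,0,0,0.3,0,0,0],[0,0,0,0.45,0,0,0],[0,0,0,0.6,0,0,0],[0,0,0,0.6,0,0,0]]}}

```text
time_s: 15.15
eef_pos: [0.4781, -0.127, 0.0469]
tcp_rot: [[-0.099, 0.995, 0.004], [0.995, 0.099, -0.013], [-0.013, 0.002, -1.0]]
ft_force: [1.1, -21.7, -3.5]
finger_gap: 0.0003
```

Call:
{"fn": "step_arm", "kwargs": {"rows": [[0,0,0,-1,0,0,0],[0,0,0,-2,0,0,0],[0,0,0,-3,0,0,0],[0,0,0,-4,0,0,0],[0,0,0,-4,0,-3,0],[0,0,0,-4,0,-7,0],[0,0,0,-4,0,-11,0],[0,0,0,-4,0,-15,0],[0,0,0,-4,0,-15,0],[0,0,0,-4,0,-15,0]]}}

```text
time_s: 16.15
eef_pos: [0.4816, -0.1556, 0.1973]
tcp_rot: [[-0.109, 0.994, 0.002], [0.994, 0.109, -0.0], [-0.0, 0.002, -1.0]]
ft_force: [-0.5, -0.5, -0.5]
finger_gap: 0.0003
```

Run:
```python
from h import *
s=env.observe();print(s['time_s'],w2j(s['eef_pos']),s['ft_force'],s['eef_pos'])
np.savez('s13.npz',eef_pos=s['eef_pos'],tcp_rot=s['tcp_rot'])
for n in('wrist','scene','top'):
    c=eyes.read_camera(n)[:,:,::-1]
    if n=='scene':c=cv2.resize(c[160:310,210:420],None,fx=3.5,fy=3.5,interpolation=cv2.INTER_CUBIC)
    if n=='top':c=cv2.resize(c[160:290,230:370],None,fx=4.5,fy=4.5,interpolation=cv2.INTER_CUBIC)
    cv2.imwrite(f'pics/{n}13.png',c)
```

```text
16.15 [-0.13785582  0.03620577] [-0.53909338 -0.50246329 -0.47325316] [ 0.48163268 -0.15556827  0.19732687]
```

View pics/wrist13.png

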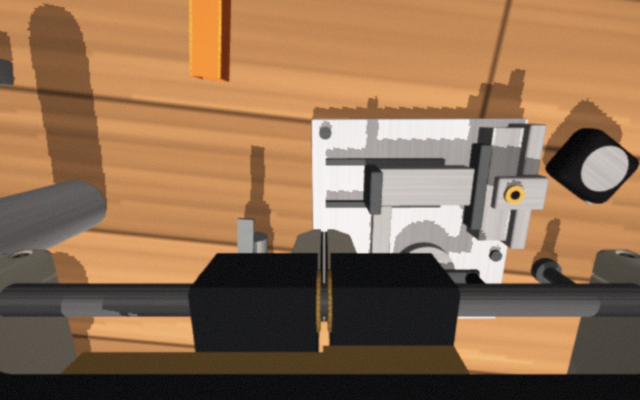

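View pics/scene13.png

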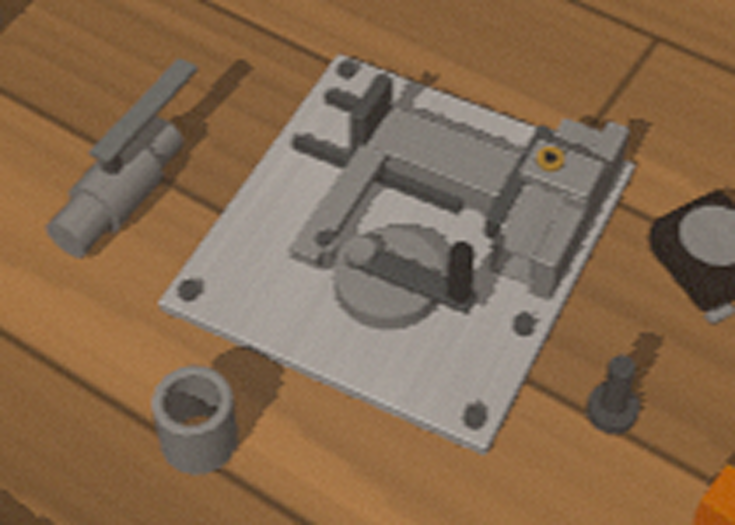

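View pics/top13.png

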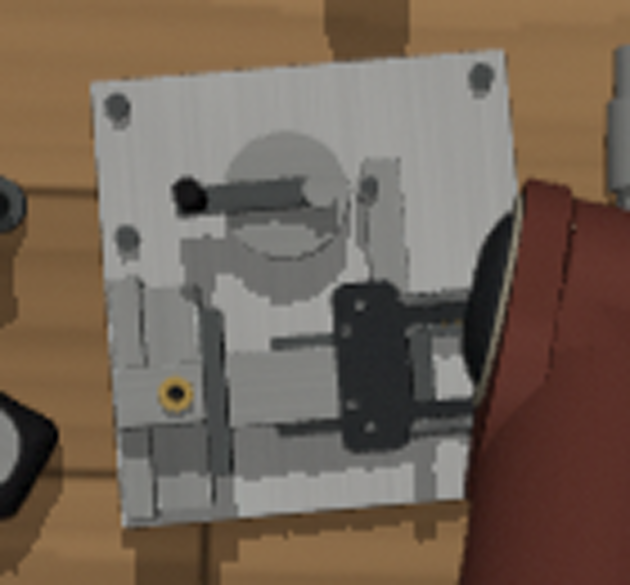

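Run:
```python
from h import *
o=lambda x,y:(x/4.5+230,y/4.5+160)
print('roller before',w2j(onz('top',(494/3.5+190,282/3.5+120),.043)),'now',w2j(onz('top',o(370,188),.043)))
print('scene roller before',w2j(onz('scene',(261/3.5+210,210/3.5+160),.043)),'now',w2j(onz('scene',(326/3.5+210,237/3.5+160),.043)))
s=np.load('s13.npz')
for u in((371,168),(371,212)):print('wrist rear plate',w2j(onz('wrist',u,.066,s)))
im=eyes.read_camera('top')[:,:,::-1]
cv2.imwrite('pics/t14.png',cv2.resize(im[215:280,245:300],None,fx=10,fy=9,interpolation=cv2.INTER_NEAREST))
w=cv2.imread('pics/wrist13.png');cv2.imwrite('pics/w14.png',cv2.resize(w[105:260,440:560],None,fx=5,fy=3.8,interpolation=cv2.INTER_CUBIC))
w=cv2.imread('pics/scene13.png')
```

```text
roller before [-0.11460906 -0.06591254] now [-0.06794465 -0.06692685]
scene roller before [-0.11341886 -0.07049004] now [-0.06501922 -0.07044377]
wrist rear plate [-0.0932609   0.06075933]
wrist rear plate [-0.0917159   0.01726989]
```

View pics/t14.png

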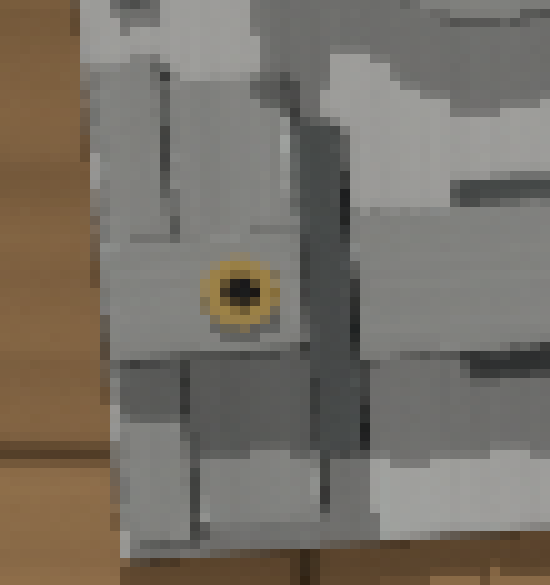

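View pics/w14.png

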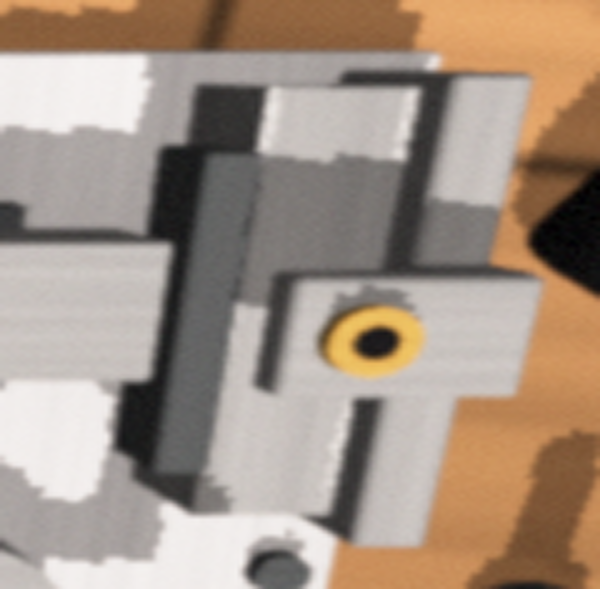

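Run:
```python
from h import *
s=np.load('s13.npz')
g=lambda x,y,z:np.round(w2j(onz('wrist',(x/5+440,y/3.8+105),z,s))*1e3,1)
for n,l,z in(('fence top front edge',((442,80),(428,200),(380,402),(355,540)),.052),('tube far edge',((418,90),(404,160),(350,405),(330,515)),.042),('tube near edge',((265,90),(258,160),(200,500)),.042),('jaw front edge top',((258,155),(208,470)),.05)):
    print(n,[g(*p,z) for p in l])
print('bush',g(377,340,.072))
# cam again, top view
o=lambda x,y:(x/4.5+230,y/4.5+160)
a=w2j(onz('top',o(322,190),.047));b=w2j(onz('top',o(187,192),.088));print(a,b,np.degrees(np.arctan2(*(b-a)[::-1])))
```

```text
fence top front edge [array([57.7, 98.2]), array([60., 68.]), array([59.2, 13.5]), array([ 60.2, -26.8])]
tube far edge [array([59.8, 95.3]), array([59.9, 77.3]), array([59.5,  9.5]), array([ 60.1, -23.5])]
tube near edge [array([29.6, 95.5]), array([30.7, 77.4]), array([ 31.3, -18.8])]
jaw front edge top [array([26.2, 79.5]), array([27.5, -6.6])]
bush [43. 36.]
[-0.04175798 -0.06761722] [ 0.0285379  -0.06790199] -0.23210261390052023
```

Call:
{"fn": "step_arm", "kwargs": {"rows": [[0,0,0,0,0,-3,0],[0,0,0,0,0,-3,0],[0,0,0,0,0,-3,0],[0,0,0,0,0,-3,0]]}}

```text
time_s: 16.75
eef_pos: [0.4806, -0.1557, 0.2253]
tcp_rot: [[-0.108, 0.994, -0.003], [0.994, 0.108, 0.001], [0.001, -0.003, -1.0]]
ft_force: [0.5, 0.2, -0.5]
finger_gap: 0.0008
```

```bash
python3 -c "
from bench import env,job
print(env.observe()['ft_force']);print(job.finish_job())"
```

```text
[ 0.51080953  0.16488413 -0.53681865]
the job is handed in; nothing more can be done
None
```

The job is done and handed in at about 17 s: I turned the cam to its low point first, then pushed the slide home. No verdict was reported.

- **Cam:** With closed fingertips I pushed the peg anticlockwise from about 1.83 rad. The lever now points at the fence. After release, the wrist and top views put it within about 0.5° of straight. Single readings ranged from about −0.9° to +0.7°.
- **Slide:** I pushed the rear plate until it stopped solid. It did not move as the force rose from 12 to 22 N. Travel was about 47 mm by the top camera and 48 mm by the scene camera, from an unknown start of 0–8 mm. I did not read the 50 mm mark directly.
- **Tube:** In the wrist view its far edge lines up with the fence face to within about 1 mm along most of its length. The one outlier is a fence reading about 2 mm off at one end. It does not look askew.
- **Jaw against tube:** I judged this contact from the solid stop and the pictures, because the jaw's height is not given.
- **Clear of everything:** The arm finished 0.225 m above the bench with about 0 N on the wrist. No bystander looked moved in the last pictures.

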